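# Clear the microscope bench: specimen jars to the caddy, the spoiled one to the bin

## Task

Put the jars with plain yellow, green and blue caps upright into the caddy, each in the well of its own colour, and push the red-capped jar down through the flap of the discard bin so that it drops inside. Leave the two jars with a black disc on the cap standing where they are.

Things in the scene. Friction and masses are not known exactly. Their poses are not given: they have to be found in the camera images.
- jar_yellow: Specimen jar, upright: white cylinder 39 mm in diameter, 74 mm tall with its cap, 80 g more or less, stands loose on the bench (z = 0); the cap is the top 18 mm, as wide as the jar. Origin at the centre of its underside, z up along the jar. Plain yellow cap: a finished specimen.
- jar_green: Specimen jar, upright: white cylinder 39 mm in diameter, 74 mm tall with its cap, 80 g more or less, stands loose on the bench (z = 0); the cap is the top 18 mm, as wide as the jar. Origin at the centre of its underside, z up along the jar. Plain green cap: a finished specimen.
- jar_blue: Specimen jar, upright: white cylinder 39 mm in diameter, 74 mm tall with its cap, 80 g more or less, stands loose on the bench (z = 0); the cap is the top 18 mm, as wide as the jar. Origin at the centre of its underside, z up along the jar. Plain blue cap: a finished specimen.
- jar_red: Specimen jar, upright: white cylinder 39 mm in diameter, 74 mm tall with its cap, 80 g more or less, stands loose on the bench (z = 0); the cap is the top 18 mm, as wide as the jar. Origin at the centre of its underside, z up along the jar. Plain red cap: a spoiled specimen, to be thrown away.
- hold_green: Specimen jar, upright: white cylinder 39 mm in diameter, 74 mm tall with its cap, 80 g more or less, stands loose on the bench (z = 0); the cap is the top 18 mm, as wide as the jar. Origin at the centre of its underside, z up along the jar. Green cap with a black disc 25 mm wide in its middle: not yet examined, stays where it stands.
- hold_blue: Specimen jar, upright: white cylinder 39 mm in diameter, 74 mm tall with its cap, 80 g more or less, stands loose on the bench (z = 0); the cap is the top 18 mm, as wide as the jar. Origin at the centre of its underside, z up along the jar. Blue cap with a black disc 25 mm wide in its middle: not yet examined, stays where it stands.
- well_yellow: Square yellow tray, 62 mm wide outside, 56 mm inside, 14 mm high. Origin: centre of its underside, 4 mm above the bench; inner floor 3 mm above the origin. Three wells stand in a row along their x axis, 72 mm apart, colours in any order, in one grey caddy fixed to the bench: 218 mm along x, 74 mm across, rim 18 mm above the bench, low wire handles sticking out 20 mm at its ends.
- well_green: Square green tray, 62 mm wide outside, 56 mm inside, 14 mm high. Origin: centre of its underside, 4 mm above the bench; inner floor 3 mm above the origin. Three wells stand in a row along their x axis, 72 mm apart, colours in any order, in one grey caddy fixed to the bench: 218 mm along x, 74 mm across, rim 18 mm above the bench, low wire handles sticking out 20 mm at its ends.
- well_blue: Square blue tray, 62 mm wide outside, 56 mm inside, 14 mm high. Origin: centre of its underside, 4 mm above the bench; inner floor 3 mm above the origin. Three wells stand in a row along their x axis, 72 mm apart, colours in any order, in one grey caddy fixed to the bench: 218 mm along x, 74 mm across, rim 18 mm above the bench, low wire handles sticking out 20 mm at its ends.
- discard_bin: Fixed grey box, 140 mm along x, 110 along y, 160 tall; origin: centre of its underside. A central opening in its steel top, 102 mm along x by 74 along y, is shut by a red flap, hinged at the +y edge, that swings down inside; a weak spring (0.2 N at its free edge) shuts it. A jar pushed down upright mid-opening until its underside is 45 mm below the top falls in when let go.

How it is judged:
By the outcome, as a careful person would: the job done as asked, in the order asked, and still so for the second after the job is handed in, with the robot touching nothing.
It also fails if it takes over 99 s, if anything falls off the work surface, if the arm or the gripper's body presses on something with over 40 N, if the wrist force passes 120 N, or if a joint passes its speed limit or range.

## Robot

A 7-joint arm with a two-finger parallel gripper is mounted at the origin on the work surface. World frame = base frame: x ahead of the robot, y to its left, z up, the work surface at z = 0. Lengths are in m, angles in rad, forces in N, time in s.
With the tool pointing down it reaches from about 0.4 to 0.85 m from the base axis. Payload 10.4 kg.
Tool frame: the origin (TCP) lies between the finger pads; the fingertips stand 8 mm ahead of it and the grasp point (between the pads) lies 11 mm behind it; z points along the fingers, x is the direction in which the jaws open and shut, and the axes are right-handed (so a half turn about z gives the same grasp; the last joint's range is limited). The gripper opens to 87 mm and grips with 3 to 60 N. Pads are 19 mm wide; open, the fingers measure 117 mm over their backs; the gripper's body (75 mm by 190 mm) begins 51 mm behind the grasp point.
Start: joints at [1.078, 0.332, -0.065, 1.46, 0.022, 1.35, -0.088], TCP at [0.283, -0.557, 0.231] pointing down, gripper open.
Joint ranges: [-2.6, 2.6], [-0.5, 2.12], [-1.47, 1.34], [0.16, 2.42], [-1.27, 4.41], [0.06, 2.06], [-2.6, 2.6]. Speed limits (rad/s): [2.22, 2.22, 2.79, 2.79, 3.14, 3.14, 3.14].

## Interface

Orientations are given as a unit quaternion [x, y, z, w].
In Python, from bench import r, viewer gives the robot as it stands.
- The arm moves only by the tool apply_moves, never from a script. Its argument "increments" is a list of rows, each an object with "grip": the closure in counts, from 0 (fully open) to 255 (shut); "xyz": the shift along the tool's x, y, z in mm, a list of three; "rotation": the turn, a rotation vector about the tool's x, y, z in degrees, a list of three. A call has 1 to 5 rows; each row is the pose to reach, as a shift and turn from the pose measured when the call began, along the tool's axes at that moment; what a row does not reach only later rows make up. A row lasts 1/8 s, in which the tool goes at most 62.5 mm and 10.7 degrees, less where a joint would pass 70% of its speed; a pose out of reach is approached as far as the arm can. A call with a gripper value outside its range is refused whole. The fingers move at their own pace and stop on an object; "squeeze" is the grip in N (left out, the last holds). Time passes only in rows, so rows that repeat a pose let the fingers close. It gives the time, the measured TCP pose, the force and the opening at its end, in the units of the state.
- r.read_state(): the state, without advancing time (a new reading comes with each control period).
- viewer.camera(name): name is "scene" or "top"; returns a dict with "img" (480x640x3 uint8, blue, green, red), "range_z" (480x640 float32, m along the optical axis (not along the pixel's ray), 0 where there is no reading), "vertical_fov" (degrees; the focal length in pixels is half the picture's height over the tangent of half this angle, whatever the lens; pixels are square), "cx", "cy" (the principal point, pixels), "rvec" (rotation vector, rad) and "tvec" (3), from world to camera coordinates, as OpenCV has them. Camera axes: x right, y down, z forward; pixel columns grow to the right and rows downward; lengths in m; the calibration is good to about 2 mm. A picture is of the moment at which its call begins.
- r.close_job(): hands the job in, once; it reports no verdict.
The state is a dict: "time": time; "joint_positions": joint angles; "joint_vel": joint speeds; "joint_torque": joint torques, N m; "ee_pos": TCP position; "eef_rot": TCP orientation; "ft_force": force on the tool from outside, world axes, zero at the start; "torque": the same for the moment, N m; "width": finger opening in m.
Only numpy, scipy, OpenCV 4.12 (cv2) and the standard library are available. Lean on these libraries where they do the work, as an engineer would, in place of code of your own. Each camera call takes 0.05 s, during which the arm holds its last target.

## Working session

There is one attempt and no reset: what is moved stays moved. The work goes in short steps, Python scripts to look and compute and a tool call to move; the robot and the scene stay as the last step left them, time stands still between calls to the robot, and variables do not carry over. Pictures are saved under pics/ and viewed, and the job is handed in when it is done.

Besides the shell and the picture viewer there is one more tool, called after "Call:" by a JSON object that holds its "api" and its "payload". apply_moves: Moves the arm, as the interface text tells. Its arguments: {"type":"object","properties":{"increments":{"type":"array","items":{"type":"object","properties":{"grip":{"type":"number"},"xyz":{"type":"array","items":{"type":"number"}},"rotation":{"type":"array","items":{"type":"number"}}}}},"squeeze":{"type":"number"}},"required":["increments"]}

```bash
mkdir -p pics; cat > h.py <<'E'
import numpy as np, cv2
from bench import r, viewer
def cam(n):
    c=viewer.camera(n); h=c['img'].shape[0]
    c['f']=h/2/np.tan(np.radians(c['vertical_fov'])/2)
    c['R']=cv2.Rodrigues(np.array(c['rvec'],float))[0]; c['t']=np.array(c['tvec'],float).ravel()
    return c
def world(c):
    Z=c['range_z'].astype(float); v,u=np.mgrid[:Z.shape[0],:Z.shape[1]]
    P=np.stack([(u-c['cx'])/c['f']*Z,(v-c['cy'])/c['f']*Z,Z],-1)
    W=(P-c['t'])@c['R']; W[Z==0]=np.nan
    return W
E
python3 - <<'E'
from h import *
for n in ("scene","top"):
    c=cam(n); cv2.imwrite(f"pics/{n}0.png",c['img'])
    print(n,c['vertical_fov'],c['cx'],c['cy'],c['rvec'],c['tvec'],-c['R'].T@c['t'])
print(r.read_state())
E
```

```text
scene 56.965270576477955 315.3094613372584 233.7454587460986 [ 2.14000962  0.91139795 -0.42789406] [-0.36257122 -0.22336857  1.20762368] [ 1.0199854  -0.46146995  0.62159603]
top 51.807698647792684 321.107427987215 240.4430150106688 [ 2.22282123 -2.16323121  0.062506  ] [-0.00776432  0.53401001  1.1163252 ] [0.47040063 0.006699   1.14459046]
{'time': 0.1, 'joint_positions': array([ 1.07839665,  0.33279618, -0.06469765,  1.46086511,  0.02158511,
        1.34990889, -0.08849653]), 'joint_vel': array([ 0.0022615 , -0.00054738,  0.00019071, -0.0033647 , -0.00064079,
        0.00174384,  0.00135951]), 'joint_torque': array([ 1.35799743e-03, -6.24545932e+01,  2.47389043e-02, -3.90719926e+01,
       -6.13380969e-02,  3.66320671e-02,  1.02865556e-04]), 'ee_pos': array([ 0.2827865 , -0.55698019,  0.22983758]), 'eef_rot': array([ 8.52268313e-01, -5.23104493e-01, -5.58153947e-04, -3.16016552e-04]), 'ft_force': array([-0.60549221, -0.2146268 ,  0.74469226]), 'torque': array([-0.06883556, -0.03592355, -0.02193779]), 'width': 0.08682812522265339}
```

View pics/scene0.png

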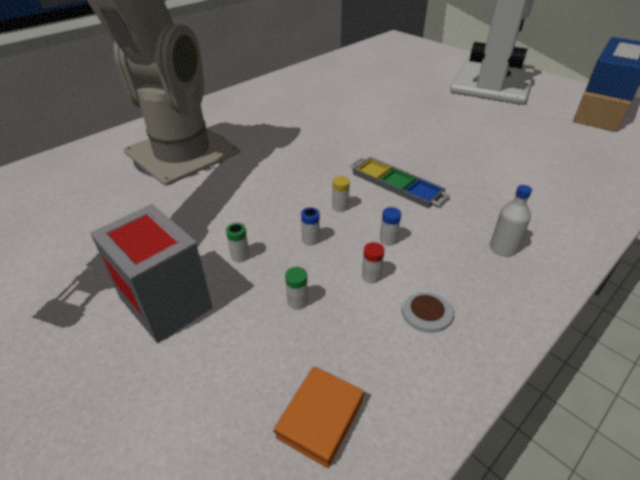

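View pics/top0.png

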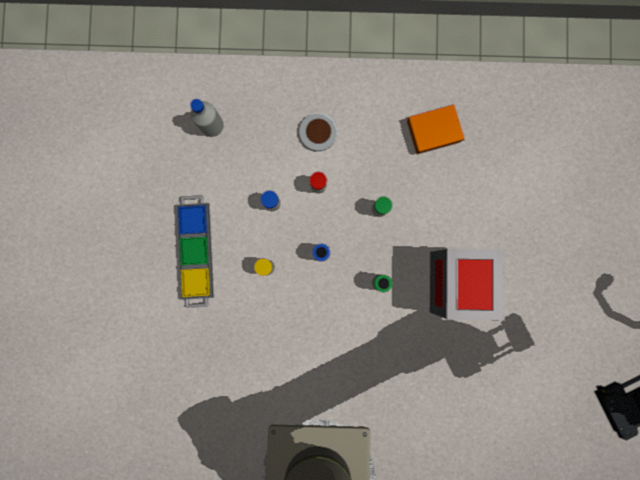

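The scene view shows six jars, the bin at left and the caddy at the back. In the top view the caps are at: blue (270,200), red (318,181), green (383,205), yellow (263,267), hold_blue (321,252) and hold_green (383,283). The caddy runs vertically around (194,250), with blue, green and yellow from the top. The bin top is at (475,284).

```bash
cat > meas.py <<'E'
from h import *
def masks(c):
    hsv=cv2.cvtColor(c['img'],cv2.COLOR_BGR2HSV); H,S,V=[hsv[...,i].astype(int) for i in range(3)]
    s=(S>130)&(V>60)
    return {'red':s&((H<6)|(H>172)),'yellow':s&(H>18)&(H<35),'green':s&(H>50)&(H<85),'blue':s&(H>100)&(H<128)}
def blobs(n,minA=25):
    c=cam(n); W=world(c); out=[]
    for k,m in masks(c).items():
        N,L,st,ce=cv2.connectedComponentsWithStats(m.astype(np.uint8))
        for i in range(1,N):
            if st[i,4]<minA: continue
            q=W[L==i]; q=q[~np.isnan(q[:,0])]
            if len(q)==0: continue
            zt=np.percentile(q[:,2],90); t=q[abs(q[:,2]-zt)<.006]
            rc=cv2.minAreaRect(t[:,:2].astype(np.float32)*1000)
            print(n,k,ce[i].round(0),st[i,4],'z%.3f'%zt,'mean',t.mean(0).round(4),'rect',np.round(rc[0],1),np.round(rc[1],1),round(rc[2],1))
    return c,W
E
python3 - <<'E'
from meas import *
blobs('top'); blobs('scene')
E
```

```text
top red [318. 180.] 236 z0.076 mean [0.6624 0.0173 0.0735] rect [662.8  17.1] [35.7 35.1] 1.7
top red [475. 284.] 1734 z0.161 mean [ 0.4469 -0.3017  0.1587] rect [ 446.9 -301.6] [97.9 69.9] 0.6
top yellow [263. 267.] 248 z0.076 mean [0.4703 0.131  0.0734] rect [469.9 130. ] [34.7 36.9] 0.9
top yellow [195. 282.] 789 z0.017 mean [0.43   0.2935 0.0167] rect [431.  291.4] [61.8 65.4] 5.2
top green [383. 205.] 220 z0.076 mean [ 0.6118 -0.1256  0.0738] rect [ 611.6 -125.9] [33.9 34.7] 47.2
top green [193. 251.] 739 z0.017 mean [0.5044 0.3024 0.0163] rect [503. 298.] [61.2 64.3] 5.1
top green [382. 283.] 139 z0.076 mean [ 0.4425 -0.129   0.0738] rect [ 441.9 -129.2] [35.  33.8] 65.0
top blue [197. 105.] 127 z0.151 mean [0.7976 0.2693 0.149 ] rect [797.6 269.3] [23.3 23.7] 69.7
top blue [269. 199.] 231 z0.076 mean [0.618  0.1226 0.0734] rect [617.7 122.3] [36.2 34. ] 46.7
top blue [192. 219.] 769 z0.017 mean [0.5741 0.3066 0.016 ] rect [574.9 304.1] [63.7 65. ] 4.8
top blue [321. 252.] 151 z0.076 mean [0.5052 0.0065 0.0739] rect [505.7   6.3] [34.8 34.7] 1.3
scene red [141. 239.] 1762 z0.16
[... 569 characters left out ...]
e green [235. 233.] 135 z0.076 mean [ 0.4516 -0.1379  0.0744] rect [ 447.4 -134.8] [31.  30.6] 63.4
scene green [295. 277.] 299 z0.076 mean [ 0.6172 -0.1316  0.0748] rect [ 615.9 -130.6] [32.4 34.9] 58.0
scene blue [615.  73.] 1946 z0.181 mean [0.6895 1.0042 0.1807] rect [ 690.2 1049.6] [ 98.3 238.4] 12.6
scene blue [423. 189.] 411 z0.019 mean [0.5732 0.3033 0.0176] rect [575.6 300.9] [63.8 64.8] 5.1
scene blue [523. 191.] 137 z0.151 mean [0.8013 0.2636 0.1498] rect [800.6 265.5] [20.7 21.2] 11.4
scene blue [310. 217.] 174 z0.076 mean [ 0.5129 -0.0016  0.0743] rect [510.1   1.4] [32.  31.1] 46.2
scene blue [391. 216.] 233 z0.076 mean [0.6228 0.1163 0.0745] rect [622.4 117.3] [32.4 34.4] 86.1
```

```bash
cat > go.py <<'E'
import sys
from h import *
from scipy.spatial.transform import Rotation as Ro
s=r.read_state(); R=Ro.from_quat(s['eef_rot'])
def tgt(x,y,z,yaw):
    a=np.radians(yaw); X=np.array([np.cos(a),np.sin(a),0]); Z=np.array([0,0,-1.]); 
    T=Ro.from_matrix(np.stack([X,np.cross(Z,X),Z],1)); p=np.array([x,y,z])/1000
    print((x,y,z,yaw),'xyz',(R.inv().apply(p-s['ee_pos'])*1000).round(1).tolist(),'rot',np.degrees((R.inv()*T).as_rotvec()).round(1).tolist())
m=R.as_matrix()
print('t%.2f'%s['time'],s['ee_pos'].round(4),'yaw %.1f'%np.degrees(np.arctan2(m[1,0],m[0,0])),'F',s['ft_force'].round(1),'w%.4f'%s['width'],'q',s['joint_positions'].round(2))
for a in sys.argv[1:]: tgt(*map(float,a.split(',')))
E
python3 go.py 471.5,129,230,95
```

```text
t0.20 [ 0.2829 -0.5571  0.2301] yaw -63.1 F [-0.1 -0.3  0.4] w0.0872 q [ 1.08  0.33 -0.06  1.46  0.02  1.35 -0.09]
(471.5, 129.0, 230.0, 95.0) xyz [-526.4, -478.8, 0.5] rot [-0.1, 0.0, -158.1]
```

Call:
{"api": "apply_moves", "payload": {"increments": [{"grip": 0, "xyz": [-526, -479, 0], "rotation": [0, 0, -158]}, {"grip": 0, "xyz": [-526, -479, 0], "rotation": [0, 0, -158]}, {"grip": 0, "xyz": [-526, -479, 0], "rotation": [0, 0, -158]}, {"grip": 0, "xyz": [-526, -479, 0], "rotation": [0, 0, -158]}, {"grip": 0, "xyz": [-526, -479, 0], "rotation": [0, 0, -158]}], "squeeze": 25}}

```text
time: 0.82
ee_pos: [0.3661, -0.254, 0.2305]
eef_rot: [0.997, -0.079, 0.0, 0.0]
ft_force: [1.2, -0.0, 0.3]
width: 0.0871
```

```bash
python3 go.py 471.5,129,180,95
```

```text
t0.82 [ 0.3661 -0.254   0.2305] yaw -9.0 F [ 1.2 -0.   0.3] w0.0871 q [ 0.87 -0.05 -0.36  1.89 -0.02  1.3   0.37]
(471.5, 129.0, 180.0, 95.0) xyz [44.1, -394.8, 50.5] rot [0.0, -0.0, -104.0]
```

Call:
{"api": "apply_moves", "payload": {"increments": [{"grip": 0, "xyz": [44, -395, 50], "rotation": [0, 0, -104]}, {"grip": 0, "xyz": [44, -395, 50], "rotation": [0, 0, -104]}, {"grip": 0, "xyz": [44, -395, 50], "rotation": [0, 0, -104]}, {"grip": 0, "xyz": [44, -395, 50], "rotation": [0, 0, -104]}, {"grip": 0, "xyz": [44, -395, 50], "rotation": [0, 0, -104]}]}}

```text
time: 1.45
ee_pos: [0.4481, 0.0449, 0.1918]
eef_rot: [0.925, 0.38, 0.0, 0.0]
ft_force: [0.7, -0.2, -0.0]
width: 0.0872
```

```bash
python3 go.py 471.5,129,120,95
```

```text
t1.45 [0.4481 0.0449 0.1918] yaw 44.7 F [ 0.7 -0.2 -0. ] w0.0872 q [ 0.52  0.01 -0.72  1.92  0.01  1.21  0.58]
(471.5, 129.0, 120.0, 95.0) xyz [75.8, -43.4, 71.7] rot [0.1, 0.0, -50.3]
```

Call:
{"api": "apply_moves", "payload": {"increments": [{"grip": 0, "xyz": [76, -43, 72], "rotation": [0, 0, -50]}, {"grip": 0, "xyz": [76, -43, 72], "rotation": [0, 0, -50]}, {"grip": 0, "xyz": [76, -43, 72], "rotation": [0, 0, -50]}, {"grip": 0, "xyz": [76, -43, 72], "rotation": [0, 0, -50]}, {"grip": 0, "xyz": [76, -43, 72], "rotation": [0, 0, -50]}]}}

```text
time: 2.08
ee_pos: [0.4718, 0.129, 0.1195]
eef_rot: [0.676, 0.737, 0.0, 0.0]
ft_force: [-0.2, -0.5, -0.0]
width: 0.0871
```

```bash
python3 go.py 471.5,129,49,95; python3 - <<'E'
from meas import *
c,W=blobs('top'); cv2.imwrite('pics/t1.png',c['img'])
E
```

```text
t2.08 [0.4718 0.129  0.1195] yaw 95.0 F [-0.2 -0.5 -0. ] w0.0871 q [ 0.44  0.23 -0.88  1.91  0.2   1.09  1.14]
(471.5, 129.0, 49.0, 95.0) xyz [0.1, -0.3, 70.5] rot [0.0, 0.0, -0.0]
top red [318. 180.] 234 z0.076 mean [0.6625 0.0175 0.0736] rect [663.   17.1] [36.3 35. ] 1.3
top red [475. 284.] 1735 z0.161 mean [ 0.4471 -0.3019  0.1587] rect [ 446.7 -301.5] [97.9 69.4] 0.8
top yellow [186. 285.] 248 z0.018 mean [0.4227 0.3162 0.0163] rect [425.5 316.1] [64.9 25.5] 23.5
top green [383. 205.] 221 z0.076 mean [ 0.6121 -0.1259  0.0738] rect [ 612.1 -126. ] [34.4 34.3] 32.7
top green [194. 241.] 111 z0.018 mean [0.5327 0.2808 0.0173] rect [533.  281.7] [24.9  6.8] 81.4
top green [382. 283.] 140 z0.076 mean [ 0.4421 -0.1289  0.0735] rect [ 441.2 -129.5] [32.4 35.3] 1.5
top blue [197. 105.] 127 z0.151 mean [0.7974 0.2693 0.1489] rect [797.  269.9] [25.  21.8] 56.6
top blue [269. 199.] 231 z0.076 mean [0.6182 0.1226 0.0735] rect [617.6 122.2] [36.4 34. ] 46.6
top blue [192. 219.] 767 z0.017 mean [0.574  0.3073 0.0165] rect [574.3 304.2] [62.4 65.2] 5.2
top blue [320. 252.] 154 z0.076 mean [0.5053 0.007  0.0739] rect [506.2   6.9] [34.5 34.9] 80.7
```

View pics/t1.png

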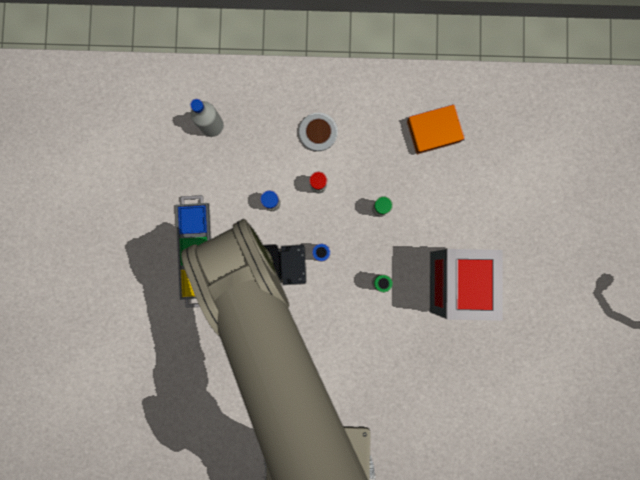

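The top view has the arm covering the yellow jar, and the body's end (292,265) is close to hold_blue (320,252). I'll check clearance in the scene view.

```bash
python3 - <<'E'
from h import *
c=cam('scene'); i=c['img'][100:340,230:500]; cv2.imwrite('pics/s1.png',cv2.resize(i,None,fx=2.4,fy=2.4))
E
```

```text
(no output)
```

View pics/s1.png

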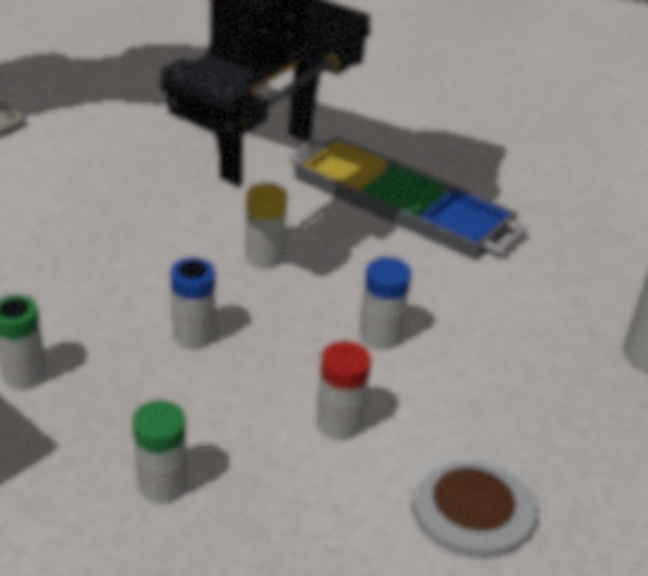

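The fingers straddle the yellow jar (crop position 267,200), and the body is well above hold_blue. Descending.

Call:
{"api": "apply_moves", "payload": {"increments": [{"grip": 0, "xyz": [0, 0, 50], "rotation": [0, 0, 0]}, {"grip": 0, "xyz": [0, 0, 70.5], "rotation": [0, 0, 0]}, {"grip": 0, "xyz": [0, 0, 70.5], "rotation": [0, 0, 0]}, {"grip": 200, "xyz": [0, 0, 70.5], "rotation": [0, 0, 0]}, {"grip": 200, "xyz": [0, 0, 70.5], "rotation": [0, 0, 0]}], "squeeze": 25}}

```text
time: 2.8
ee_pos: [0.4728, 0.1289, 0.0504]
eef_rot: [0.677, 0.736, 0.001, 0.001]
ft_force: [0.1, -0.0, 0.2]
width: 0.0745
```

Call:
{"api": "apply_moves", "payload": {"increments": [{"grip": 200, "xyz": [0, 0, 0], "rotation": [0, 0, 0]}, {"grip": 200, "xyz": [0, 0, 0], "rotation": [0, 0, 0]}, {"grip": 200, "xyz": [0, 0, 0], "rotation": [0, 0, 0]}]}}

```text
time: 3.18
ee_pos: [0.4729, 0.1289, 0.0505]
eef_rot: [0.677, 0.736, 0.001, 0.001]
ft_force: [0.3, 1.2, 0.2]
width: 0.045
```

```bash
python3 go.py 471.5,129,120,95 432,290,120,95
```

```text
t3.17 [0.4729 0.1289 0.0505] yaw 94.7 F [0.3 1.2 0.2] w0.0450 q [ 0.39  0.34 -0.84  1.97  0.31  0.96  1.05]
(471.5, 129.0, 120.0, 95.0) xyz [0.1, -1.2, -69.5] rot [0.2, 0.0, -0.3]
(432.0, 290.0, 120.0, 95.0) xyz [163.9, -27.2, -69.7] rot [0.2, 0.0, -0.3]
```

Call:
{"api": "apply_moves", "payload": {"increments": [{"grip": 200, "xyz": [0, 0, 0], "rotation": [0, 0, 0]}, {"grip": 200, "xyz": [0, 0, 0], "rotation": [0, 0, 0]}, {"grip": 200, "xyz": [0, 0, 0], "rotation": [0, 0, 0]}]}}

```text
time: 3.55
ee_pos: [0.4728, 0.1289, 0.0504]
eef_rot: [0.677, 0.736, 0.001, 0.001]
ft_force: [-0.3, 0.2, 0.2]
width: 0.0383
```

```bash
python3 go.py 471.5,129,120,95 432,290,120,95
```

```text
t3.55 [0.4728 0.1289 0.0504] yaw 94.7 F [-0.3  0.2  0.2] w0.0383 q [ 0.39  0.34 -0.84  1.97  0.31  0.96  1.05]
(471.5, 129.0, 120.0, 95.0) xyz [0.1, -1.1, -69.6] rot [0.2, 0.0, -0.3]
(432.0, 290.0, 120.0, 95.0) xyz [163.8, -27.2, -69.8] rot [0.2, 0.0, -0.3]
```

Call:
{"api": "apply_moves", "payload": {"increments": [{"grip": 200, "xyz": [0, 0, -40], "rotation": [0, 0, 0]}, {"grip": 200, "xyz": [0, 0, -70], "rotation": [0, 0, 0]}, {"grip": 200, "xyz": [50, -8, -70], "rotation": [0, 0, 0]}, {"grip": 200, "xyz": [100, -17, -70], "rotation": [0, 0, 0]}, {"grip": 200, "xyz": [145, -24, -70], "rotation": [0, 0, 0]}]}}

```text
time: 4.18
ee_pos: [0.4362, 0.2729, 0.1204]
eef_rot: [0.677, 0.736, 0.001, 0.001]
ft_force: [0.5, -0.2, -1.0]
width: 0.0382
```

```bash
python3 go.py 432,290,120,95 432,290,56,95
```

```text
t4.17 [0.4362 0.2729 0.1204] yaw 94.7 F [ 0.5 -0.2 -1. ] w0.0382 q [ 0.17  0.32 -0.94  1.85  0.29  1.12  0.79]
(432.0, 290.0, 120.0, 95.0) xyz [17.4, -2.7, 0.4] rot [0.2, 0.0, -0.3]
(432.0, 290.0, 56.0, 95.0) xyz [17.4, -2.9, 64.4] rot [0.2, 0.0, -0.3]
```

Call:
{"api": "apply_moves", "payload": {"increments": [{"grip": 200, "xyz": [17.4, -2.7, 0], "rotation": [0, 0, 0]}, {"grip": 200, "xyz": [17.4, -2.7, 10], "rotation": [0, 0, 0]}, {"grip": 200, "xyz": [17.4, -2.8, 35], "rotation": [0, 0, 0]}, {"grip": 200, "xyz": [17.4, -2.8, 50], "rotation": [0, 0, 0]}, {"grip": 200, "xyz": [17.4, -2.8, 50], "rotation": [0, 0, 0]}]}}

```text
time: 4.8
ee_pos: [0.4318, 0.2886, 0.0692]
eef_rot: [0.678, 0.735, -0.0, 0.001]
ft_force: [-0.3, 0.1, -0.4]
width: 0.0383
```

```bash
python3 go.py 432,290,58,95;  python3 - <<'E'
from h import *
c=cam('scene'); i=c['img'][70:270,270:500]; cv2.imwrite('pics/s2.png',cv2.resize(i,None,fx=3,fy=3))
E
```

```text
t4.80 [0.4318 0.2886 0.0692] yaw 94.7 F [-0.3  0.1 -0.4] w0.0383 q [ 0.1   0.4  -0.9   1.88  0.37  1.04  0.69]
(432.0, 290.0, 58.0, 95.0) xyz [1.4, 0.3, 11.2] rot [0.1, 0.1, -0.3]
```

View pics/s2.png

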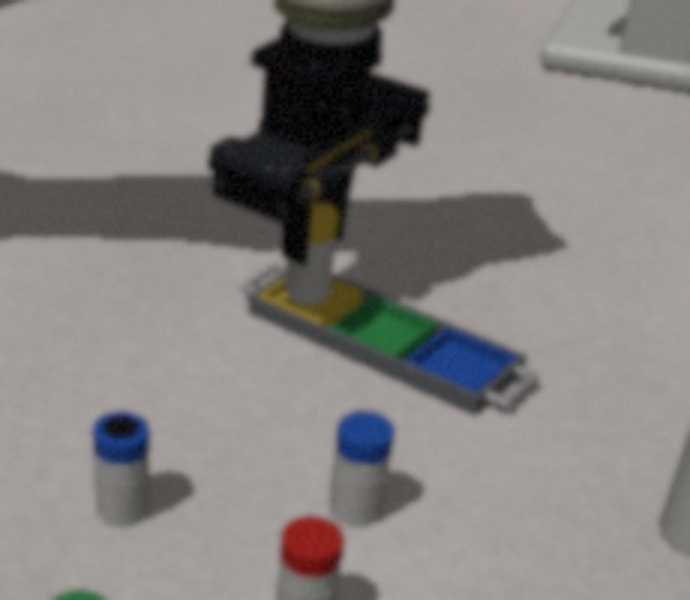

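The yellow jar hangs centred over the yellow well (310,300 in the crop). Lowering and letting go.

Call:
{"api": "apply_moves", "payload": {"increments": [{"grip": 200, "xyz": [1.4, 0, 8], "rotation": [0, 0, 0]}, {"grip": 200, "xyz": [1.4, 0, 11], "rotation": [0, 0, 0]}, {"grip": 200, "xyz": [1.4, 0, 11.5], "rotation": [0, 0, 0]}, {"grip": 200, "xyz": [1.4, 0, 11.5], "rotation": [0, 0, 0]}]}}

```text
time: 5.35
ee_pos: [0.4321, 0.2908, 0.0588]
eef_rot: [0.678, 0.735, 0.001, 0.001]
ft_force: [-0.1, -0.3, -0.7]
width: 0.0383
```

Call:
{"api": "apply_moves", "payload": {"increments": [{"grip": 0, "xyz": [0, 0, 0], "rotation": [0, 0, 0]}, {"grip": 0, "xyz": [0, 0, 0], "rotation": [0, 0, 0]}, {"grip": 0, "xyz": [0, 0, 0], "rotation": [0, 0, 0]}, {"grip": 0, "xyz": [0, 0, 0], "rotation": [0, 0, 0]}, {"grip": 0, "xyz": [0, 0, 0], "rotation": [0, 0, 0]}]}}

```text
time: 5.98
ee_pos: [0.4322, 0.2908, 0.0588]
eef_rot: [0.678, 0.735, 0.001, 0.001]
ft_force: [1.4, -0.5, 0.3]
width: 0.0799
```

```bash
python3 go.py 432,290,150,95
```

```text
t5.97 [0.4322 0.2908 0.0588] yaw 94.7 F [ 1.4 -0.5  0.3] w0.0799 q [ 0.08  0.42 -0.89  1.88  0.39  1.02  0.68]
(432.0, 290.0, 150.0, 95.0) xyz [-0.9, 0.0, -91.2] rot [0.1, 0.1, -0.3]
```

Call:
{"api": "apply_moves", "payload": {"increments": [{"grip": 0, "xyz": [0, 0, -50], "rotation": [0, 0, 0]}, {"grip": 0, "xyz": [0, 0, -91], "rotation": [0, 0, 0]}, {"grip": 0, "xyz": [0, 0, -91], "rotation": [0, 0, 0]}]}}

```text
time: 6.35
ee_pos: [0.4332, 0.292, 0.1527]
eef_rot: [0.678, 0.735, 0.003, 0.002]
ft_force: [-0.5, 0.7, -0.3]
width: 0.0866
```

```bash
python3 go.py 613,-127.5,150,95
```

```text
t6.35 [0.4332 0.292  0.1527] yaw 94.7 F [-0.5  0.7 -0.3] w0.0866 q [ 0.16  0.3  -0.96  1.8   0.27  1.18  0.77]
(613.0, -127.5, 150.0, 95.0) xyz [-432.8, 144.9, 3.5] rot [0.4, -0.0, -0.3]
```

Call:
{"api": "apply_moves", "payload": {"increments": [{"grip": 0, "xyz": [-433, 145, 3], "rotation": [0, 0, 0]}, {"grip": 0, "xyz": [-433, 145, 3], "rotation": [0, 0, 0]}, {"grip": 0, "xyz": [-433, 145, 3], "rotation": [0, 0, 0]}, {"grip": 0, "xyz": [-433, 145, 3], "rotation": [0, 0, 0]}, {"grip": 0, "xyz": [-433, 145, 3], "rotation": [0, 0, 0]}]}}

```text
time: 6.98
ee_pos: [0.5562, 0.0019, 0.1494]
eef_rot: [0.678, 0.735, 0.003, 0.002]
ft_force: [1.3, -0.4, 0.2]
width: 0.0867
```

```bash
python3 go.py 613,-127.5,120,95; python3 - <<'E'
from h import *
c=cam('scene'); i=c['img'][70:270,270:500]; cv2.imwrite('pics/s3.png',cv2.resize(i,None,fx=3,fy=3))
E
```

```text
t6.97 [0.5562 0.0019 0.1494] yaw 94.7 F [ 1.3 -0.4  0.2] w0.0867 q [ 0.59  0.34 -0.8   1.72  0.26  1.18  1.37]
(613.0, -127.5, 120.0, 95.0) xyz [-133.6, 45.9, 29.6] rot [0.4, -0.0, -0.3]
```

View pics/s3.png

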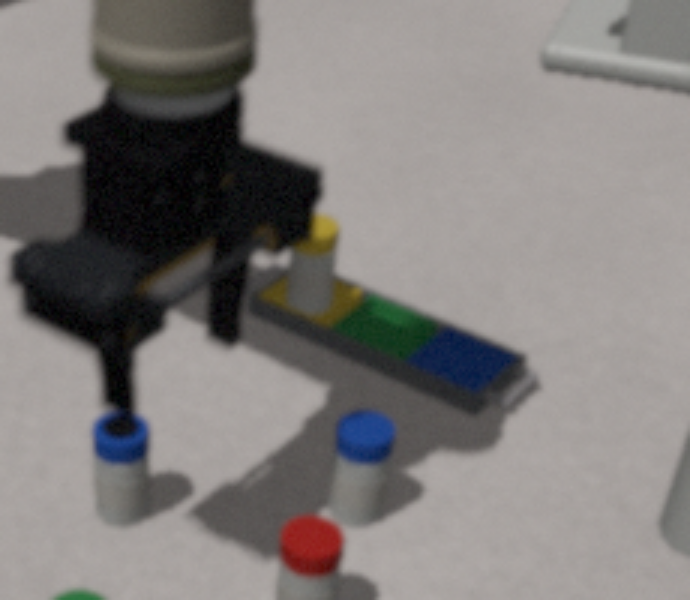

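The yellow jar stands upright in the yellow well (312,275 in the crop). On to green.

Call:
{"api": "apply_moves", "payload": {"increments": [{"grip": 0, "xyz": [-133.6, 46, 30], "rotation": [0, 0, 0]}, {"grip": 0, "xyz": [-133.6, 46, 30], "rotation": [0, 0, 0]}, {"grip": 0, "xyz": [-133.6, 46, 30], "rotation": [0, 0, 0]}, {"grip": 0, "xyz": [-133.6, 46, 30], "rotation": [0, 0, 0]}]}}

```text
time: 7.52
ee_pos: [0.6136, -0.1412, 0.117]
eef_rot: [0.683, 0.73, 0.0, 0.002]
ft_force: [-0.2, 0.7, -0.3]
width: 0.0875
```

```bash
python3 go.py 613,-127.5,49,95; python3 - <<'E'
from h import *
c=cam('scene'); i=c['img'][130:330,200:430]; cv2.imwrite('pics/s4.png',cv2.resize(i,None,fx=3,fy=3))
E
```

```text
t7.53 [ 0.6136 -0.1412  0.117 ] yaw 93.9 F [-0.2  0.7 -0.3] w0.0875 q [ 0.68  0.52 -0.69  1.56  0.35  1.19  1.55]
(613.0, -127.5, 49.0, 95.0) xyz [13.9, 0.1, 68.0] rot [0.2, 0.2, -1.1]
```

View pics/s4.png

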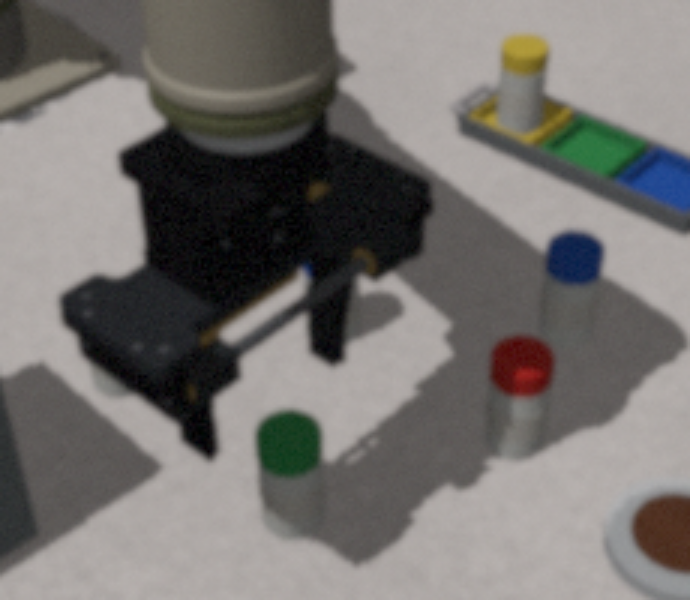

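The fingers straddle the green jar (290,440), but the TCP overshot in y. Correcting before going down.

Call:
{"api": "apply_moves", "payload": {"increments": [{"grip": 0, "xyz": [13.9, 0, 0], "rotation": [0, 0, 0]}, {"grip": 0, "xyz": [13.9, 0, 20], "rotation": [0, 0, 0]}, {"grip": 0, "xyz": [13.9, 0, 20], "rotation": [0, 0, 0]}]}}

```text
time: 7.95
ee_pos: [0.6114, -0.1239, 0.0956]
eef_rot: [0.681, 0.732, -0.0, 0.001]
ft_force: [-0.1, 0.0, 0.1]
width: 0.0869
```

```bash
python3 go.py 613,-127.5,49,95
```

```text
t7.95 [ 0.6114 -0.1239  0.0956] yaw 94.1 F [-0.1  0.   0.1] w0.0869 q [ 0.65  0.53 -0.69  1.59  0.36  1.15  1.52]
(613.0, -127.5, 49.0, 95.0) xyz [-3.7, 1.3, 46.6] rot [0.1, 0.1, -0.9]
```

Call:
{"api": "apply_moves", "payload": {"increments": [{"grip": 0, "xyz": [-3, 1, 25], "rotation": [0, 0, 0]}, {"grip": 0, "xyz": [-3, 1, 46], "rotation": [0, 0, 0]}, {"grip": 0, "xyz": [-3, 1, 46], "rotation": [0, 0, 0]}, {"grip": 200, "xyz": [-3, 1, 46], "rotation": [0, 0, 0]}, {"grip": 200, "xyz": [-3, 1, 46], "rotation": [0, 0, 0]}]}}

```text
time: 8.57
ee_pos: [0.6133, -0.1269, 0.0506]
eef_rot: [0.681, 0.732, 0.0, 0.002]
ft_force: [0.2, 0.2, -0.9]
width: 0.0743
```

Call:
{"api": "apply_moves", "payload": {"increments": [{"grip": 200, "xyz": [0, 0, 0], "rotation": [0, 0, 0]}, {"grip": 200, "xyz": [0, 0, 0], "rotation": [0, 0, 0]}, {"grip": 200, "xyz": [0, 0, 0], "rotation": [0, 0, 0]}, {"grip": 200, "xyz": [0, 0, 0], "rotation": [0, 0, 0]}, {"grip": 200, "xyz": [0, 0, 0], "rotation": [0, 0, 0]}]}}

```text
time: 9.2
ee_pos: [0.6133, -0.1268, 0.0507]
eef_rot: [0.681, 0.732, 0.0, 0.002]
ft_force: [-0.6, -0.4, 0.1]
width: 0.0384
```

```bash
python3 go.py 613,-127.5,160,95
```

```text
t9.20 [ 0.6133 -0.1268  0.0507] yaw 94.1 F [-0.6 -0.4  0.1] w0.0384 q [ 0.64  0.58 -0.67  1.62  0.4   1.08  1.5 ]
(613.0, -127.5, 160.0, 95.0) xyz [-0.8, -0.1, -109.3] rot [0.2, 0.1, -0.9]
```

Call:
{"api": "apply_moves", "payload": {"increments": [{"grip": 200, "xyz": [0, 0, -50], "rotation": [0, 0, 0]}, {"grip": 200, "xyz": [0, 0, -105], "rotation": [0, 0, 0]}, {"grip": 200, "xyz": [0, 0, -109], "rotation": [0, 0, 0]}]}}

```text
time: 9.57
ee_pos: [0.6151, -0.1266, 0.1641]
eef_rot: [0.681, 0.732, 0.002, 0.005]
ft_force: [-0.7, 0.2, -1.3]
width: 0.0385
```

```bash
python3 go.py 504,297,160,95
```

```text
t9.57 [ 0.6151 -0.1266  0.1641] yaw 94.1 F [-0.7  0.2 -1.3] w0.0385 q [ 0.67  0.47 -0.72  1.52  0.32  1.26  1.55]
(504.0, 297.0, 160.0, 95.0) xyz [430.4, -80.5, 1.6] rot [0.5, 0.2, -0.9]
```

Call:
{"api": "apply_moves", "payload": {"increments": [{"grip": 200, "xyz": [55, -10, 1], "rotation": [0, 0, 0]}, {"grip": 200, "xyz": [110, -20, 1], "rotation": [0, 0, 0]}, {"grip": 200, "xyz": [165, -30, 1], "rotation": [0, 0, 0]}, {"grip": 200, "xyz": [220, -41, 1], "rotation": [0, 0, 0]}, {"grip": 200, "xyz": [275, -51, 1], "rotation": [0, 0, -1]}]}}

```text
time: 10.2
ee_pos: [0.5434, 0.1454, 0.1606]
eef_rot: [0.675, 0.738, 0.001, 0.004]
ft_force: [1.3, 0.5, -1.3]
width: 0.0382
```

```bash
python3 go.py 504,297,130,95
```

```text
t10.20 [0.5434 0.1454 0.1606] yaw 95.1 F [ 1.3  0.5 -1.3] w0.0382 q [ 0.36  0.36 -0.85  1.69  0.29  1.22  1.1 ]
(504.0, 297.0, 130.0, 95.0) xyz [154.7, -26.0, 29.7] rot [0.5, 0.3, 0.1]
```

Call:
{"api": "apply_moves", "payload": {"increments": [{"grip": 200, "xyz": [52, -9, 10], "rotation": [0, 0, 0]}, {"grip": 200, "xyz": [104, -17, 20], "rotation": [0, 0, 0]}, {"grip": 200, "xyz": [145, -24, 30], "rotation": [0, 0, 0]}, {"grip": 200, "xyz": [155, -26, 30], "rotation": [0, 0, 0]}, {"grip": 200, "xyz": [155, -26, 30], "rotation": [0, 0, 0]}]}}

```text
time: 10.82
ee_pos: [0.5036, 0.2973, 0.129]
eef_rot: [0.674, 0.738, 0.001, 0.004]
ft_force: [-0.5, -0.3, 0.5]
width: 0.0381
```

```bash
python3 go.py 504,297,70,95
```

```text
t10.82 [0.5036 0.2973 0.129 ] yaw 95.2 F [-0.5 -0.3  0.5] w0.0381 q [ 0.07  0.46 -0.87  1.66  0.38  1.19  0.78]
(504.0, 297.0, 70.0, 95.0) xyz [-0.0, -0.1, 59.0] rot [0.4, 0.3, 0.2]
```

Call:
{"api": "apply_moves", "payload": {"increments": [{"grip": 200, "xyz": [0, 0, 30], "rotation": [0, 0, 0]}, {"grip": 200, "xyz": [0, 0, 55], "rotation": [0, 0, 0]}, {"grip": 200, "xyz": [0, 0, 59], "rotation": [0, 0, 0]}, {"grip": 200, "xyz": [0, 0, 59], "rotation": [0, 0, 0]}]}}

```text
time: 11.32
ee_pos: [0.5048, 0.2962, 0.0706]
eef_rot: [0.675, 0.738, 0.001, 0.004]
ft_force: [-0.2, 0.2, -0.9]
width: 0.0384
```

```bash
python3 go.py 504,297,58,95;  python3 - <<'E'
from h import *
c=cam('scene'); i=c['img'][70:270,270:500]; cv2.imwrite('pics/s5.png',cv2.resize(i,None,fx=3,fy=3))
E
```

```text
t11.32 [0.5048 0.2962 0.0706] yaw 95.1 F [-0.2  0.2 -0.9] w0.0384 q [ 0.05  0.52 -0.83  1.71  0.44  1.1   0.74]
(504.0, 297.0, 58.0, 95.0) xyz [0.9, -0.8, 12.6] rot [0.4, 0.3, 0.1]
```

View pics/s5.png

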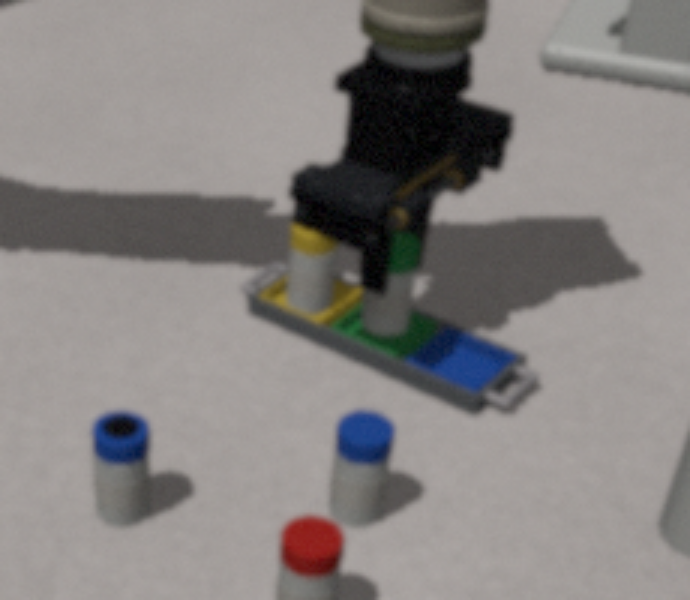

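The green jar is centred over the green well (388,325) and clear of the yellow jar. Lowering and releasing.

Call:
{"api": "apply_moves", "payload": {"increments": [{"grip": 200, "xyz": [0.9, -0.8, 9], "rotation": [0, 0, 0]}, {"grip": 200, "xyz": [0.9, -0.8, 12], "rotation": [0, 0, 0]}, {"grip": 200, "xyz": [0.9, -0.8, 12.5], "rotation": [0, 0, 0]}, {"grip": 200, "xyz": [0.9, -0.8, 12.5], "rotation": [0, 0, 0]}]}}

```text
time: 11.88
ee_pos: [0.5042, 0.2975, 0.0587]
eef_rot: [0.675, 0.738, 0.002, 0.005]
ft_force: [-0.5, 0.3, -0.9]
width: 0.0385
```

Call:
{"api": "apply_moves", "payload": {"increments": [{"grip": 0, "xyz": [0, 0, 0], "rotation": [0, 0, 0]}, {"grip": 0, "xyz": [0, 0, 0], "rotation": [0, 0, 0]}, {"grip": 0, "xyz": [0, 0, 0], "rotation": [0, 0, 0]}, {"grip": 0, "xyz": [0, 0, 0], "rotation": [0, 0, 0]}, {"grip": 0, "xyz": [0, 0, 0], "rotation": [0, 0, 0]}]}}

```text
time: 12.5
ee_pos: [0.5042, 0.2975, 0.0587]
eef_rot: [0.675, 0.738, 0.002, 0.005]
ft_force: [0.0, -1.2, 0.4]
width: 0.0803
```

Call:
{"api": "apply_moves", "payload": {"increments": [{"grip": 0, "xyz": [0, 0, -50], "rotation": [0, 0, 0]}, {"grip": 0, "xyz": [0, 0, -90], "rotation": [0, 0, 0]}, {"grip": 0, "xyz": [0, 0, -90], "rotation": [0, 0, 0]}]}}

```text
time: 12.88
ee_pos: [0.5047, 0.2991, 0.1519]
eef_rot: [0.675, 0.738, 0.004, 0.006]
ft_force: [0.3, -0.4, -0.7]
width: 0.0867
```

```bash
python3 go.py 619,121,130,95
```

```text
t12.88 [0.5047 0.2991 0.1519] yaw 95.1 F [ 0.3 -0.4 -0.7] w0.0867 q [ 0.08  0.43 -0.88  1.64  0.36  1.23  0.79]
(619.0, 121.0, 130.0, 95.0) xyz [-187.6, 97.7, 23.7] rot [0.8, 0.2, 0.1]
```

Call:
{"api": "apply_moves", "payload": {"increments": [{"grip": 0, "xyz": [-50, 26, 5], "rotation": [0, 0, 0]}, {"grip": 0, "xyz": [-100, 52, 10], "rotation": [0, 0, 0]}, {"grip": 0, "xyz": [-150, 78, 16], "rotation": [0.4, 0.1, 0]}, {"grip": 0, "xyz": [-187.6, 97.7, 22], "rotation": [0.8, 0.2, 0]}, {"grip": 0, "xyz": [-187.6, 97.7, 22], "rotation": [0.8, 0.2, 0]}]}}

```text
time: 13.5
ee_pos: [0.6201, 0.116, 0.1294]
eef_rot: [0.677, 0.736, -0.001, -0.001]
ft_force: [0.5, 0.2, -0.0]
width: 0.0874
```

```bash
python3 go.py 619,121,90,95; python3 - <<'E'
from h import *
c=cam('scene'); i=c['img'][70:270,270:500]; cv2.imwrite('pics/s6.png',cv2.resize(i,None,fx=3,fy=3))
E
```

```text
t13.50 [0.6201 0.116  0.1294] yaw 94.7 F [ 0.5  0.2 -0. ] w0.0874 q [ 0.32  0.54 -0.78  1.53  0.39  1.24  1.13]
(619.0, 121.0, 90.0, 95.0) xyz [5.1, -0.6, 39.4] rot [-0.2, 0.0, -0.3]
```

View pics/s6.png

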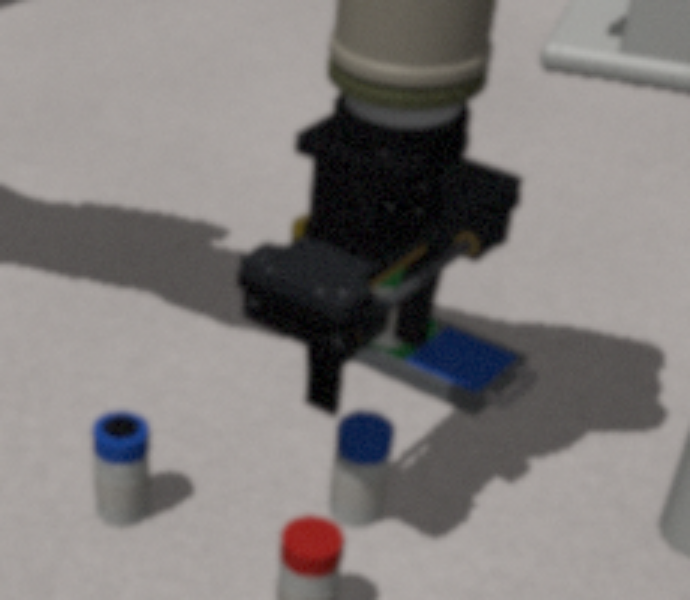

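The fingers straddle the plain blue jar (364,440).

Call:
{"api": "apply_moves", "payload": {"increments": [{"grip": 0, "xyz": [5, 0, 5], "rotation": [0, 0, 0]}, {"grip": 0, "xyz": [5, 0, 30], "rotation": [0, 0, 0]}, {"grip": 0, "xyz": [5, 0, 60], "rotation": [0, 0, 0]}, {"grip": 0, "xyz": [5, 0, 79], "rotation": [0, 0, 0]}, {"grip": 0, "xyz": [5, 0, 79], "rotation": [0, 0, 0]}]}}

```text
time: 14.18
ee_pos: [0.6171, 0.125, 0.0498]
eef_rot: [0.675, 0.737, -0.002, -0.002]
ft_force: [0.2, -0.6, -0.4]
width: 0.087
```

Call:
{"api": "apply_moves", "payload": {"increments": [{"grip": 200, "xyz": [0, 0, 0], "rotation": [0, 0, 0]}, {"grip": 200, "xyz": [0, 0, 0], "rotation": [0, 0, 0]}, {"grip": 200, "xyz": [0, 0, 0], "rotation": [0, 0, 0]}, {"grip": 200, "xyz": [0, 0, 0], "rotation": [0, 0, 0]}, {"grip": 200, "xyz": [0, 0, 0], "rotation": [0, 0, 0]}]}}

```text
time: 14.8
ee_pos: [0.6172, 0.1249, 0.0499]
eef_rot: [0.675, 0.737, -0.002, -0.002]
ft_force: [0.8, 0.1, 0.3]
width: 0.0453
```

Call:
{"api": "apply_moves", "payload": {"increments": [{"grip": 200, "xyz": [0, 0, 0], "rotation": [0, 0, 0]}, {"grip": 200, "xyz": [0, 0, 0], "rotation": [0, 0, 0]}, {"grip": 200, "xyz": [0, 0, 0], "rotation": [0, 0, 0]}]}}

```text
time: 15.18
ee_pos: [0.6172, 0.1248, 0.0499]
eef_rot: [0.675, 0.737, -0.002, -0.002]
ft_force: [0.3, -0.2, -0.5]
width: 0.0384
```

```bash
python3 go.py 619,121,130,95 575,303,130,95
```

```text
t15.18 [0.6172 0.1248 0.0499] yaw 95.0 F [ 0.3 -0.2 -0.5] w0.0384 q [ 0.29  0.62 -0.75  1.6   0.46  1.11  1.08]
(619.0, 121.0, 130.0, 95.0) xyz [-3.9, 1.0, -80.1] rot [-0.3, -0.0, 0.0]
(575.0, 303.0, 130.0, 95.0) xyz [181.3, -26.9, -79.9] rot [-0.3, -0.0, 0.0]
```

Call:
{"api": "apply_moves", "payload": {"increments": [{"grip": 200, "xyz": [0, 0, -40], "rotation": [0, 0, 0]}, {"grip": 200, "xyz": [0, 0, -80], "rotation": [0, 0, 0]}, {"grip": 200, "xyz": [50, -7, -80], "rotation": [0, 0, 0]}, {"grip": 200, "xyz": [100, -14, -80], "rotation": [0, 0, 0]}, {"grip": 200, "xyz": [150, -22, -80], "rotation": [0, 0, 0]}]}}

```text
time: 15.8
ee_pos: [0.5821, 0.2736, 0.1301]
eef_rot: [0.676, 0.737, -0.002, -0.002]
ft_force: [-0.0, 0.6, -1.2]
width: 0.0384
```

```bash
python3 go.py 575,303,130,95
```

```text
t15.80 [0.5821 0.2736 0.1301] yaw 95.0 F [-0.   0.6 -1.2] w0.0384 q [ 0.07  0.58 -0.81  1.49  0.42  1.26  0.87]
(575.0, 303.0, 130.0, 95.0) xyz [29.9, -4.5, 0.1] rot [-0.3, -0.0, -0.0]
```

Call:
{"api": "apply_moves", "payload": {"increments": [{"grip": 200, "xyz": [29, -4.5, 0], "rotation": [0, 0, 0]}, {"grip": 200, "xyz": [29, -4.5, 20], "rotation": [0, 0, 0]}, {"grip": 200, "xyz": [29, -4.5, 45], "rotation": [0, 0, 0]}, {"grip": 200, "xyz": [29, -4.5, 60], "rotation": [0, 0, 0]}, {"grip": 200, "xyz": [29, -4.5, 60], "rotation": [0, 0, 0]}]}}

```text
time: 16.42
ee_pos: [0.5744, 0.301, 0.0687]
eef_rot: [0.676, 0.737, -0.003, -0.002]
ft_force: [-0.0, 1.0, -0.3]
width: 0.0383
```

```bash
python3 go.py 575,303,58,95;  python3 - <<'E'
from h import *
c=cam('scene'); i=c['img'][70:270,270:500]; cv2.imwrite('pics/s7.png',cv2.resize(i,None,fx=3,fy=3))
E
```

```text
t16.43 [0.5744 0.301  0.0687] yaw 94.9 F [-0.   1.  -0.3] w0.0383 q [ 0.01  0.65 -0.78  1.53  0.48  1.17  0.8 ]
(575.0, 303.0, 58.0, 95.0) xyz [2.0, 0.8, 10.7] rot [-0.4, 0.0, -0.1]
```

View pics/s7.png

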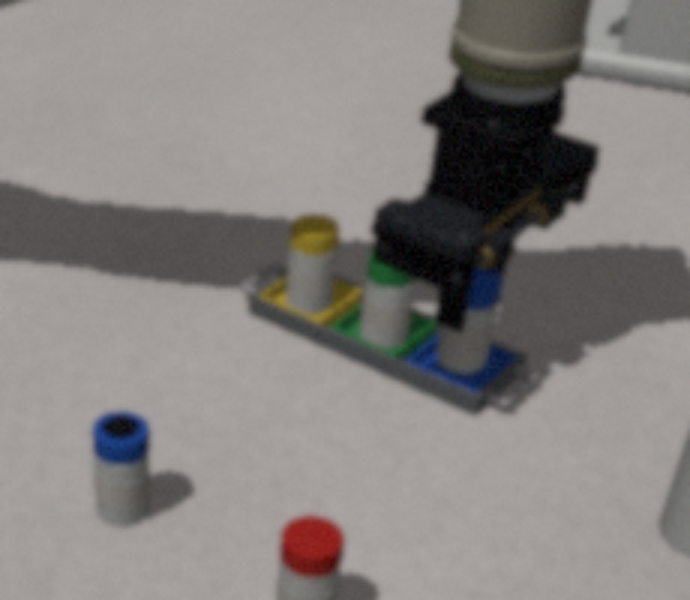

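Green and yellow stand upright in their wells, and blue is centred over the blue well (465,365). Lowering and releasing.

Call:
{"api": "apply_moves", "payload": {"increments": [{"grip": 200, "xyz": [2, 0, 8], "rotation": [0, 0, 0]}, {"grip": 200, "xyz": [2, 0, 11], "rotation": [0, 0, 0]}, {"grip": 200, "xyz": [2, 0, 11.5], "rotation": [0, 0, 0]}, {"grip": 200, "xyz": [2, 0, 11.5], "rotation": [0, 0, 0]}]}}

```text
time: 16.98
ee_pos: [0.5748, 0.3036, 0.0587]
eef_rot: [0.676, 0.737, -0.002, -0.002]
ft_force: [0.1, 0.9, -2.1]
width: 0.0388
```

Call:
{"api": "apply_moves", "payload": {"increments": [{"grip": 0, "xyz": [0, 0, 0], "rotation": [0, 0, 0]}, {"grip": 0, "xyz": [0, 0, 0], "rotation": [0, 0, 0]}, {"grip": 0, "xyz": [0, 0, 0], "rotation": [0, 0, 0]}, {"grip": 0, "xyz": [0, 0, 0], "rotation": [0, 0, 0]}, {"grip": 0, "xyz": [0, 0, 0], "rotation": [0, 0, 0]}]}}

```text
time: 17.6
ee_pos: [0.5748, 0.3037, 0.0587]
eef_rot: [0.676, 0.737, -0.002, -0.002]
ft_force: [0.7, 0.9, -0.1]
width: 0.0798
```

Call:
{"api": "apply_moves", "payload": {"increments": [{"grip": 0, "xyz": [0, 0, -50], "rotation": [0, 0, 0]}, {"grip": 0, "xyz": [0, 0, -90], "rotation": [0, 0, 0]}, {"grip": 0, "xyz": [0, 0, -90], "rotation": [0, 0, 0]}]}}

```text
time: 17.98
ee_pos: [0.5766, 0.3049, 0.1523]
eef_rot: [0.676, 0.737, 0.001, -0.001]
ft_force: [0.5, 0.2, -1.4]
width: 0.0867
```

```bash
python3 go.py 663.5,16,130,0
```

```text
t17.98 [0.5766 0.3049 0.1523] yaw 95.0 F [ 0.5  0.2 -1.4] w0.0867 q [ 0.02  0.57 -0.82  1.45  0.42  1.3   0.83]
(663.5, 16.0, 130.0, 0.0) xyz [-295.4, 61.6, 21.5] rot [-0.1, -0.1, 95.0]
```

Call:
{"api": "apply_moves", "payload": {"increments": [{"grip": 0, "xyz": [-32, 7, 0], "rotation": [0, 0, 10.5]}, {"grip": 0, "xyz": [-64, 13, 0], "rotation": [0, 0, 21]}, {"grip": 0, "xyz": [-98, 20, 0], "rotation": [0, 0, 31.5]}, {"grip": 0, "xyz": [-131, 27, 0], "rotation": [0, 0, 42]}, {"grip": 0, "xyz": [-164, 34, 0], "rotation": [0, 0, 52]}]}}

```text
time: 18.6
ee_pos: [0.6245, 0.1431, 0.1509]
eef_rot: [0.932, 0.363, -0.0, -0.001]
ft_force: [0.0, 0.2, -0.4]
width: 0.0872
```

```bash
python3 go.py 663.5,16,130,0
```

```text
t18.60 [0.6245 0.1431 0.1509] yaw 42.6 F [ 0.   0.2 -0.4] w0.0872 q [ 0.17  0.49 -0.62  1.49  0.29  1.25  0.25]
(663.5, 16.0, 130.0, 0.0) xyz [-57.4, 120.0, 20.5] rot [-0.2, 0.0, 42.6]
```

Call:
{"api": "apply_moves", "payload": {"increments": [{"grip": 0, "xyz": [-15, 30, 5], "rotation": [0, 0, 10.5]}, {"grip": 0, "xyz": [-30, 60, 10], "rotation": [0, 0, 21]}, {"grip": 0, "xyz": [-44, 90, 15], "rotation": [0, 0, 31.5]}, {"grip": 0, "xyz": [-57, 120, 20], "rotation": [0, 0, 42.5]}, {"grip": 0, "xyz": [-57, 120, 20], "rotation": [0, 0, 42.5]}]}}

```text
time: 19.23
ee_pos: [0.6637, 0.0123, 0.1288]
eef_rot: [1.0, -0.002, -0.002, -0.0]
ft_force: [0.1, -0.4, -0.3]
width: 0.0872
```

```bash
python3 go.py 663.5,16,49,0; python3 - <<'E'
from h import *
c=cam('scene'); i=c['img'][130:330,250:480]; cv2.imwrite('pics/s8.png',cv2.resize(i,None,fx=3,fy=3))
E
```

```text
t19.23 [0.6637 0.0123 0.1288] yaw -0.3 F [ 0.1 -0.4 -0.3] w0.0872 q [ 0.23  0.52 -0.44  1.45  0.23  1.22 -0.24]
(663.5, 16.0, 49.0, 0.0) xyz [0.1, -3.7, 79.8] rot [-0.0, 0.2, -0.3]
```

View pics/s8.png

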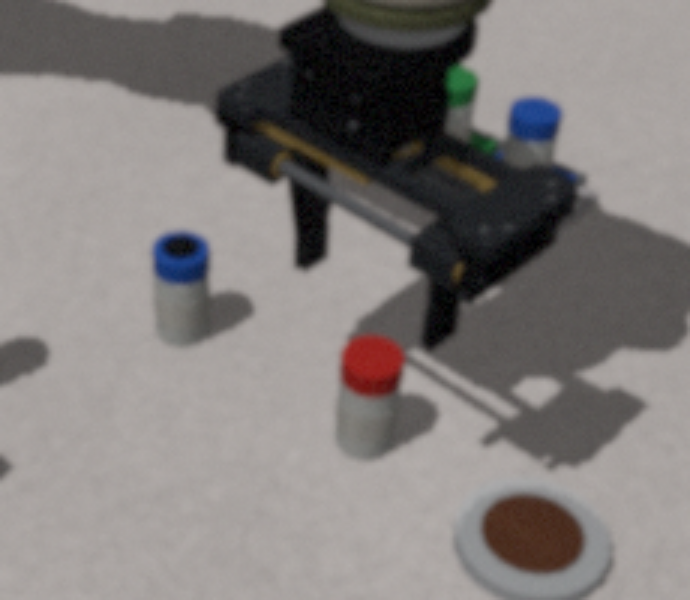

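The fingers straddle the red jar (370,365), and the dish is low and off to the side. Descending.

Call:
{"api": "apply_moves", "payload": {"increments": [{"grip": 0, "xyz": [0, -3, 20], "rotation": [0, 0, 0]}, {"grip": 0, "xyz": [0, -3, 50], "rotation": [0, 0, 0]}, {"grip": 0, "xyz": [0, -3, 79.5], "rotation": [0, 0, 0]}, {"grip": 0, "xyz": [0, -3, 79.5], "rotation": [0, 0, 0]}, {"grip": 200, "xyz": [0, -3, 79.5], "rotation": [0, 0, 0]}]}}

```text
time: 19.9
ee_pos: [0.6634, 0.019, 0.0505]
eef_rot: [1.0, 0.001, -0.001, -0.001]
ft_force: [0.4, 1.0, -0.1]
width: 0.0826
```

Call:
{"api": "apply_moves", "payload": {"increments": [{"grip": 200, "xyz": [0, 0, 0], "rotation": [0, 0, 0]}, {"grip": 200, "xyz": [0, 0, 0], "rotation": [0, 0, 0]}, {"grip": 200, "xyz": [0, 0, 0], "rotation": [0, 0, 0]}, {"grip": 200, "xyz": [0, 0, 0], "rotation": [0, 0, 0]}, {"grip": 200, "xyz": [0, 0, 0], "rotation": [0, 0, 0]}], "squeeze": 35}}

```text
time: 20.52
ee_pos: [0.6634, 0.0189, 0.0505]
eef_rot: [1.0, 0.001, -0.001, -0.001]
ft_force: [0.6, -0.2, 0.5]
width: 0.0388
```

Call:
{"api": "apply_moves", "payload": {"increments": [{"grip": 200, "xyz": [0, 0, 0], "rotation": [0, 0, 0]}, {"grip": 200, "xyz": [0, 0, 0], "rotation": [0, 0, 0]}]}}

```text
time: 20.78
ee_pos: [0.6634, 0.0189, 0.0505]
eef_rot: [1.0, 0.001, -0.001, -0.001]
ft_force: [-0.5, 0.1, 0.4]
width: 0.0383
```

```bash
python3 go.py 663.5,16,250,0
```

```text
t20.77 [0.6634 0.0189 0.0505] yaw 0.1 F [-0.5  0.1  0.4] w0.0383 q [ 0.21  0.6  -0.43  1.51  0.26  1.09 -0.27]
(663.5, 16.0, 250.0, 0.0) xyz [-0.4, 2.5, -199.5] rot [-0.1, 0.1, 0.1]
```

Call:
{"api": "apply_moves", "payload": {"increments": [{"grip": 200, "xyz": [0, 0, -50], "rotation": [0, 0, 0]}, {"grip": 200, "xyz": [0, 0, -100], "rotation": [0, 0, 0]}, {"grip": 200, "xyz": [0, 0, -150], "rotation": [0, 0, 0]}, {"grip": 200, "xyz": [0, 0, -195], "rotation": [0, 0, 0]}, {"grip": 200, "xyz": [0, 0, -200], "rotation": [0, 0, 0]}]}}

```text
time: 21.4
ee_pos: [0.6652, 0.0188, 0.2545]
eef_rot: [1.0, 0.001, 0.002, -0.001]
ft_force: [0.6, 0.1, -0.5]
width: 0.038
```

```bash
python3 go.py 447.5,-302.5,250,0
```

```text
t21.40 [0.6652 0.0188 0.2545] yaw 0.1 F [ 0.6  0.1 -0.5] w0.0380 q [ 0.22  0.45 -0.46  1.29  0.19  1.44 -0.22]
(447.5, -302.5, 250.0, 0.0) xyz [-218.3, 320.9, 2.8] rot [-0.2, -0.2, 0.1]
```

Call:
{"api": "apply_moves", "payload": {"increments": [{"grip": 200, "xyz": [-30, 44, 0], "rotation": [0, 0, 0]}, {"grip": 200, "xyz": [-60, 88, 0], "rotation": [0, 0, 0]}, {"grip": 200, "xyz": [-90, 132, 0], "rotation": [0, 0, 0]}, {"grip": 200, "xyz": [-120, 176, 0], "rotation": [0, 0, 0]}, {"grip": 200, "xyz": [-150, 220, 0], "rotation": [0, 0, 0]}]}}

```text
time: 22.02
ee_pos: [0.5139, -0.2028, 0.2522]
eef_rot: [1.0, 0.001, 0.001, -0.002]
ft_force: [0.2, 0.0, -0.9]
width: 0.0384
```

```bash
python3 go.py 447.5,-302.5,250,0
```

```text
t22.02 [ 0.5139 -0.2028  0.2522] yaw 0.1 F [ 0.2  0.  -0.9] w0.0384 q [ 0.62  0.18 -0.37  1.61  0.06  1.36  0.25]
(447.5, -302.5, 250.0, 0.0) xyz [-66.6, 99.7, 1.7] rot [-0.2, -0.1, 0.1]
```

Call:
{"api": "apply_moves", "payload": {"increments": [{"grip": 200, "xyz": [-30, 44, 1], "rotation": [0, 0, 0]}, {"grip": 200, "xyz": [-55, 83, 1], "rotation": [0, 0, 0]}, {"grip": 200, "xyz": [-66, 99.7, 1], "rotation": [0, 0, 0]}, {"grip": 200, "xyz": [-66, 99.7, 1], "rotation": [0, 0, 0]}, {"grip": 200, "xyz": [-66, 99.7, 1], "rotation": [0, 0, 0]}]}}

```text
time: 22.65
ee_pos: [0.4486, -0.3013, 0.2502]
eef_rot: [1.0, 0.001, 0.001, -0.002]
ft_force: [0.9, -0.7, -1.6]
width: 0.0386
```

```bash
python3 go.py 447.5,-302.5,220,0; python3 - <<'E'
from h import *
c=cam('scene'); i=c['img'][130:350,40:290]; cv2.imwrite('pics/s9.png',cv2.resize(i,None,fx=2.7,fy=2.7))
E
```

```text
t22.65 [ 0.4486 -0.3013  0.2502] yaw 0.2 F [ 0.9 -0.7 -1.6] w0.0386 q [ 0.76  0.15 -0.28  1.64  0.04  1.35  0.48]
(447.5, -302.5, 220.0, 0.0) xyz [-1.2, 1.3, 30.2] rot [-0.2, -0.1, 0.2]
```

View pics/s9.png

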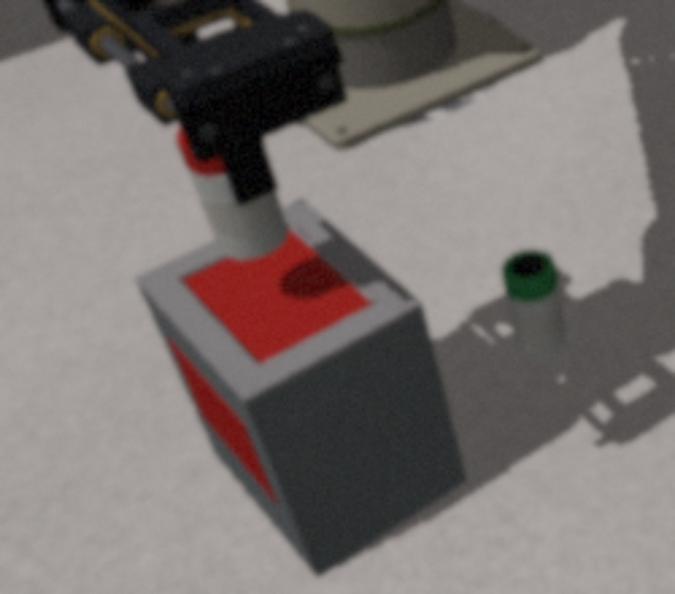

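The red jar hangs over the flap centre, held upright. Lowering onto it, then pushing.

Call:
{"api": "apply_moves", "payload": {"increments": [{"grip": 200, "xyz": [-1, 1, 15], "rotation": [0, 0, 0]}, {"grip": 200, "xyz": [-1, 1, 30], "rotation": [0, 0, 0]}, {"grip": 200, "xyz": [-1, 1, 40], "rotation": [0, 0, 0]}, {"grip": 200, "xyz": [-1, 1, 50], "rotation": [0, 0, 0]}, {"grip": 200, "xyz": [-1, 1, 58], "rotation": [0, 0, 0]}]}}

```text
time: 23.32
ee_pos: [0.4479, -0.3019, 0.1917]
eef_rot: [1.0, 0.002, 0.001, -0.002]
ft_force: [-0.6, 0.5, -0.5]
width: 0.0385
```

```bash
python3 go.py 447.5,-302.5,161,0
```

```text
t23.32 [ 0.4479 -0.3019  0.1917] yaw 0.2 F [-0.6  0.5 -0.5] w0.0385 q [ 0.76  0.19 -0.28  1.73  0.05  1.23  0.47]
(447.5, -302.5, 161.0, 0.0) xyz [-0.5, 0.7, 30.7] rot [-0.2, -0.1, 0.2]
```

Call:
{"api": "apply_moves", "payload": {"increments": [{"grip": 200, "xyz": [-0.5, 0.7, 9], "rotation": [0, 0, 0]}, {"grip": 200, "xyz": [-0.5, 0.7, 18], "rotation": [0, 0, 0]}, {"grip": 200, "xyz": [-0.5, 0.7, 27], "rotation": [0, 0, 0]}, {"grip": 200, "xyz": [-0.5, 0.7, 32], "rotation": [0, 0, 0]}, {"grip": 200, "xyz": [-0.5, 0.7, 32], "rotation": [0, 0, 0]}]}}

```text
time: 23.95
ee_pos: [0.4473, -0.3024, 0.1593]
eef_rot: [1.0, 0.002, 0.001, -0.002]
ft_force: [-0.1, -1.6, -1.3]
width: 0.0385
```

```bash
python3 go.py 447.5,-302.5,160,0; python3 - <<'E'
from h import *
c=cam('scene'); i=c['img'][130:350,40:290]; cv2.imwrite('pics/s10.png',cv2.resize(i,None,fx=2.7,fy=2.7))
E
```

```text
t23.95 [ 0.4473 -0.3024  0.1593] yaw 0.2 F [-0.1 -1.6 -1.3] w0.0385 q [ 0.76  0.22 -0.28  1.77  0.06  1.17  0.47]
(447.5, -302.5, 160.0, 0.0) xyz [0.2, 0.1, -0.7] rot [-0.3, -0.1, 0.2]
```

View pics/s10.png

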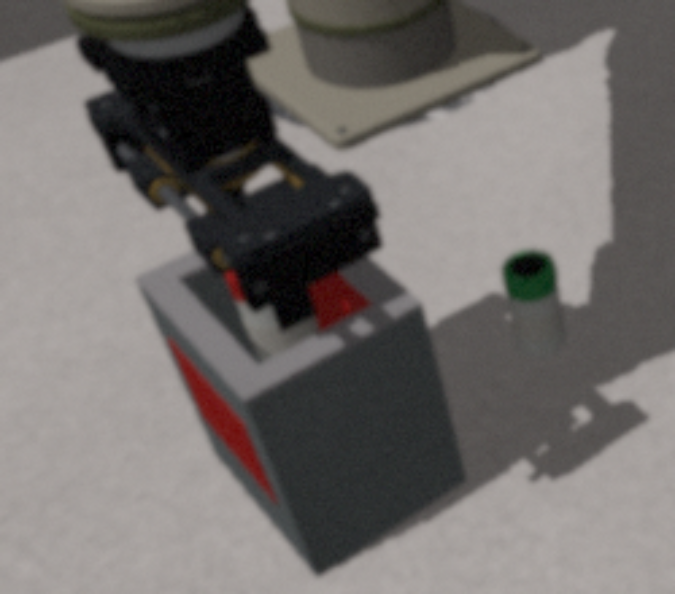

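The flap is open and the jar is in the opening, with its underside about 51 mm below the top. I'll open only partway so the fingers clear the 102 mm opening.

Call:
{"api": "apply_moves", "payload": {"increments": [{"grip": 85, "xyz": [0, 0, 0], "rotation": [0, 0, 0]}, {"grip": 85, "xyz": [0, 0, 0], "rotation": [0, 0, 0]}, {"grip": 85, "xyz": [0, 0, 0], "rotation": [0, 0, 0]}, {"grip": 85, "xyz": [0, 0, 0], "rotation": [0, 0, 0]}, {"grip": 85, "xyz": [0, 0, 0], "rotation": [0, 0, 0]}]}}

```text
time: 24.62
ee_pos: [0.4475, -0.3025, 0.1597]
eef_rot: [1.0, 0.002, 0.001, -0.002]
ft_force: [0.1, -0.1, 0.0]
width: 0.0576
```

Call:
{"api": "apply_moves", "payload": {"increments": [{"grip": 85, "xyz": [0, 0, -40], "rotation": [0, 0, 0]}, {"grip": 85, "xyz": [0, 0, -80], "rotation": [0, 0, 0]}, {"grip": 85, "xyz": [0, 0, -120], "rotation": [0, 0, 0]}, {"grip": 85, "xyz": [0, 0, -130], "rotation": [0, 0, 0]}]}}

```text
time: 25.12
ee_pos: [0.4481, -0.3034, 0.2925]
eef_rot: [1.0, 0.002, 0.003, -0.001]
ft_force: [1.0, 0.0, -0.9]
width: 0.0576
```

```bash
python3 go.py 300,-550,290,0; python3 - <<'E'
from h import *
c=cam('scene'); cv2.imwrite('pics/s11.png',c['img'])
E
```

```text
t25.12 [ 0.4481 -0.3034  0.2925] yaw 0.2 F [ 1.   0.  -0.9] w0.0576 q [ 0.77  0.13 -0.28  1.58  0.03  1.43  0.49]
(300.0, -550.0, 290.0, 0.0) xyz [-149.0, 246.0, 1.3] rot [-0.1, -0.3, 0.2]
```

View pics/s11.png

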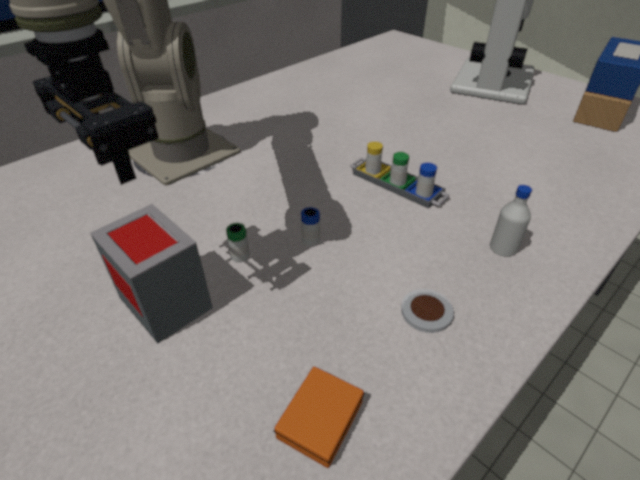

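The red jar has dropped in and the flap is shut (141,239). Three jars stand in the caddy, and both hold jars are where they were. I'll move the arm aside for a final check from the top.

Call:
{"api": "apply_moves", "payload": {"increments": [{"grip": 85, "xyz": [-30, 49, 0], "rotation": [0, 0, 0]}, {"grip": 85, "xyz": [-60, 98, 0], "rotation": [0, 0, 0]}, {"grip": 85, "xyz": [-90, 147, 0], "rotation": [0, 0, 0]}, {"grip": 85, "xyz": [-120, 196, 0], "rotation": [0, 0, 0]}, {"grip": 85, "xyz": [-149, 246, 0], "rotation": [0, 0, 0]}]}}

```text
time: 25.8
ee_pos: [0.2985, -0.551, 0.2895]
eef_rot: [1.0, 0.002, 0.002, -0.002]
ft_force: [0.8, -0.9, 0.4]
width: 0.0579
```

Call:
{"api": "apply_moves", "payload": {"increments": [{"grip": 85, "xyz": [0, 0, 0], "rotation": [0, 0, 0]}, {"grip": 85, "xyz": [0, 0, 0], "rotation": [0, 0, 0]}, {"grip": 85, "xyz": [0, 0, 0], "rotation": [0, 0, 0]}, {"grip": 85, "xyz": [0, 0, 0], "rotation": [0, 0, 0]}]}}

```text
time: 26.3
ee_pos: [0.2994, -0.5501, 0.2896]
eef_rot: [1.0, 0.003, 0.002, -0.002]
ft_force: [0.1, -0.1, 0.6]
width: 0.0575
```

```bash
python3 - <<'E'
from meas import *
c,W=blobs('top'); cv2.imwrite('pics/t12.png',c['img'])
E
```

```text
top red [475. 284.] 1735 z0.161 mean [ 0.4469 -0.3017  0.1587] rect [ 447.3 -301.5] [99.  69.8] 0.7
top yellow [194. 282.] 713 z0.081 mean [0.4299 0.2903 0.0803] rect [430.1 290.5] [36.5 38.1] 1.0
top green [192. 251.] 638 z0.082 mean [0.5037 0.2964 0.0802] rect [503.1 296.5] [36.8 37.9] 1.6
top green [382. 283.] 140 z0.076 mean [ 0.4422 -0.1287  0.0738] rect [ 442.  -129.3] [35.2 33.4] 73.1
top blue [197. 105.] 127 z0.151 mean [0.7975 0.2693 0.1489] rect [797.6 269.9] [25.  22.1] 49.5
top blue [191. 219.] 671 z0.081 mean [0.5763 0.3025 0.0801] rect [576.2 302.7] [38. 37.] 58.4
top blue [321. 252.] 151 z0.076 mean [0.5055 0.0069 0.0739] rect [505.7   6.3] [34.9 34.7] 1.7
```

View pics/t12.png

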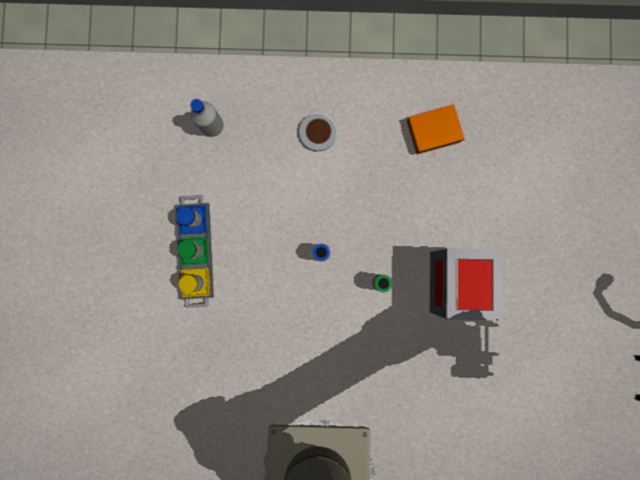

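The caps at (187,216), (188,250) and (188,283) sit in the wells of their own colour. Their tops read 0.081 m, which matches jars standing on the well floors. The hold jars haven't moved, and the flap is closed. Handing in.

```bash
python3 - <<'E'
from bench import r
print(r.close_job())
E
```

```text
the job is handed in; nothing more can be done
None
```

I placed the yellow, green and blue jars upright in their own wells, in that order. I then pushed the red jar through the flap, and it dropped into the bin. I handed the job in at about 26 s of the 99 s allowed.

- **Caddy:** the final top view shows all three caps within about 2 mm of the well centres I had measured. Their tops read 0.081 m, which fits jars standing on the well floors.
- **Bin:** the flap is shut and level, and the red jar is no longer visible in either view. I could not see inside the bin, so that is an inference from the jar being gone.
- **Hold jars:** both are within 1 mm of where they started. Nothing else in the scene moved.
- **Forces:** the wrist force readings I took stayed under about 3 N.
- **Disagreements:** the two cameras differed by about 5 mm on the cap positions, because the scene view also sees the sides of the caps; I used values in between. The arm overshot by 14 mm above the green jar and I corrected that before descending.

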